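# Reverse the ratchet and back off the caster keeper bolt

### The job

The ratchet on the caster bracket is set to tighten: push its direction lever fully over to the loosening side, then swing the handle to and fro to back the bolt off counter-clockwise (seen from above) until its keeper arm comes up against the stop pin and rests there, feeling for the pin so that the arm meets it without being forced. Push the lever gently, turn the keeper only through the ratchet, and leave the loose things about it where they are.

Things in the scene. Friction and masses are not known exactly. Their poses are not given: they have to be found in the camera images.
- bracket: blue steel channel, plate top 50 mm above the table, fixed to the table, carrying an upturned caster (148 mm high, 125 mm from the bolt). Origin on the table under the bolt axis, x towards the caster, z up; it spans x -90 to 200, y -75 to 75 mm. Two lugs 54 mm tall on the plate, 75 mm from the bolt axis, mark the ends of the handle's swing. A foot 8 mm high stands out 50 mm on each side at x -40.
- ratchet (a joint): swing of the whole ratchet about the vertical bolt axis, rad, growing counter-clockwise seen from above; at 0 the handle points along the bracket's -x axis; hard ends at -0.75 and +0.75. The head itself drags with about 0.4 N m both ways. The ratchet cannot lift off.
- head_top (a point): point on the bolt axis on the flat top of the ratchet's steel head, 112 mm above the table; its x axis points along the handle, z up. The head is a pear, 30 mm in radius about the bolt axis and 19 mm in radius round the lever pivot, 26 mm thick.
- handle_mid (a point): point on the axis of the ratchet's round black rubber grip, 150 mm from the bolt axis and 99 mm above the table. The grip is level, 24 to 26 mm in diameter and runs from 108 to 213 mm from the bolt axis; axes as head_top.
- lever (a joint): direction lever on the head, rad, counter-clockwise seen from above positive, 0 = straight along the handle; hard ends -0.35 and 0.35, stays where put. Near -0.35 the ratchet tightens (drives clockwise, clicks freely the other way); near 0.35 it loosens (drives counter-clockwise). It takes 2 N at the tip; beyond about 5 N against its end the whole ratchet begins to swing.
- lever_tab: the dark steel lever: a flat tab 30 mm long with an upright post at its end, 12 x 8 mm thick, from 3 to 19 mm above the head's flat top; a hub 12 mm in radius and 4 mm high round the pivot. Origin on the pivot at the head's top, 50 mm from the bolt axis towards the handle; x along the lever to its post. Not to be pressed with more than 18 N.
- lever_tip (a point): middle of the lever's post, 25 mm from the pivot and 12 mm above the head's top; axes as lever_tab.
- keeper: captive bolt under the ratchet's head with its dark steel keeper arm, 54 mm long from the bolt axis, 14 wide, 7 thick, just above the plate. Origin on the bolt axis at the plate's top, x along it. At the start it lies on the caster plate's tongue along the bracket's x, fully tight; it turns only counter-clockwise, with 0.6 N m of drag, and stays put. 16 ratchet teeth: up to 0.4 rad of a stroke is lost.
- keeper_mid (a point): point on the centre line of the keeper arm, 43 mm from the bolt axis, 9.5 mm above the plate.
- stop: upright steel stop pin, 10 mm in diameter, 22 mm tall, on the plate 45 mm from the bolt axis on the bracket's +y side; the keeper meets it after about 0.9 to 1.4 rad. Origin on the bolt axis at the plate's top. The keeper must not press on it with more than 50 N, which is about 21 N at the middle of the grip; turning the bolt takes about 7 N there. The robot must not touch keeper or pin.
- stop_pin (a point): axis of the stop pin at the keeper's height; the arm touches the pin when this point is 12 mm from keeper_mid.
- socket: loose steel socket, 22 mm in diameter, 28 mm tall, standing on the bracket's plate; bystander
- spare_bolt: loose hex bolt standing on its head, 45 mm tall, beside the bracket; bystander
- wrench: steel open-end wrench lying beside the bracket; bystander
- tape: roll of tape lying flat, 100 mm in diameter, 30 mm high; bystander
- tin: paint tin, 90 mm in diameter, 110 mm tall; bystander
- putty_knife: putty knife lying on the table, 250 mm long; bystander
- mug: black mug, 80 mm in diameter, 90 mm tall; bystander

How it is judged (in metres and radians):
On the way, in this order (a step that is already met when the one before it is completed fails the run):
1. the direction lever is pushed over to the loosening side while the bolt is still tight (value of joint lever above 0.25 rad and distance of keeper_mid from where it was at the start of the episode below 0.006 m), for 0.2 s.
2. the keeper arm has come up against the stop pin (distance between keeper_mid and stop_pin below 0.0145 m), for 0.1 s.
At the end, for the whole second after the job is handed in: the direction lever is on the loosening side (above +0.2 rad), the keeper arm rests against the stop pin (within 2.5 mm of touching), and ratchet and keeper are at rest (distance between keeper_mid and stop_pin below 0.0145 m and value of joint lever above 0.2 rad and linear speed of keeper below 0.01 m/s and velocity of joint ratchet between -0.05 and 0.05 rad/s).
It fails at once if the lever is pressed with more than 18 N (contact force between anything else and lever_tab above 18 N).
It fails at once if the keeper is forced against the stop pin (more than 50 N) (contact force between keeper and stop above 50 N).
It fails at once if the robot touches the keeper arm or the stop pin (contact force between any of the fingers, the arm and keeper above 1 N or contact force between any of the fingers, the arm and stop above 1 N).
It fails at once if a bystander is moved by more than 30 mm or knocked over (distance of any of socket, spare_bolt, wrench, tape, tin, putty_knife, mug from where it was at the start of the episode above 0.03 m or angle between any of socket, spare_bolt, wrench, tape, tin, putty_knife, mug's own z axis and vertical above 0.5 rad).
It also fails if it takes over 72 s, if anything falls off the work surface, if the arm or the gripper's body presses on something with over 40 N, if the wrist force passes 120 N, or if a joint passes its speed limit or range.

### The arm

A 7-joint arm with a two-finger parallel gripper is mounted at the origin on the work surface. World frame = base frame: x ahead of the robot, y to its left, z up, the work surface at z = 0. Lengths are in mm, angles in rad, forces in N, time in s.
With the tool pointing down it reaches from about 425 to 950 mm from the base axis. Payload 4.7 kg.
Tool frame: the origin (TCP) lies at the very end of the fingers, on their centre line; the grasp point (between the pads) lies 19 mm behind it (bot.hold_point_z is the distance from the TCP to the grasp point, in mm); z points along the fingers, y is the direction in which the jaws open and shut (so a half turn about z gives the same grasp; the last joint's range is limited). The gripper opens to 85 mm and grips with 20 to 120 N. Pads are 22 mm wide; open, the fingers measure 114 mm over their backs; the gripper's body (76 mm by 85 mm) begins 54 mm behind the grasp point. The pads swing forward as they close: fully open they stand 13 mm farther back than shut.
Start: joints at [1.143, 0.469, -0.049, 1.532, 0.024, 1.141, -0.082], TCP at [262.158, -622.03, 231.335] pointing down, gripper open.
Joint ranges: [-2.59, 2.59], [-0.33, 1.99], [-1.39, 1.29], [0.1, 2.45], [-1.04, 4.18], [0.21, 1.99], [-2.66, 2.66]. Speed limits (rad/s): [2.57, 2.57, 3.14, 3.14, 3.14, 3.14, 3.14].

### API

Orientations are given as a 3x3 rotation matrix whose columns are the frame's x, y, z axes.
In Python, from bench import bot, get_image, ticket gives the robot as it stands. The module is installed in compiled form; this text tells all that it offers.
- The arm moves only by the shell command python3 -m creep 'ROWS'. ROWS is JSON, a list that holds one entry, the list of rows, each a list of 5 numbers: the shift along the world's x, y, z in units of 40 mm (1.0 is 40 mm), then the turn about the world's z in degrees, then the opening, from 0 (shut) to 1 (fully open). A call has 1 to 20 rows; each row is the pose to reach, as a shift and turn from the pose commanded when the call began; what a row does not reach only later rows make up. A row lasts 1/12 s, in which the tool goes at most 41.7 mm and 7.16 degrees, less where a joint would pass 70% of its speed; a pose out of reach is approached as far as the arm can. A call with a gripper value outside its range is refused whole. The fingers move at their own pace and stop on an object; the grip force is fixed at half the most. Time passes only in rows, so rows that repeat a pose let the fingers close. It gives the time, the measured TCP pose, the force and the opening at its end, in the units of the state.
- bot.get_obs(): the state, without advancing time (a new reading comes with each control period).
- get_image(name): name is "scene" or "top" or "wrist"; returns a dict with "pixels" (384x512x3 uint8, red, green, blue), "depth" (384x512 float32, mm along the optical axis (not along the pixel's ray), 0 where there is no reading), "fov_y" (degrees; the focal length in pixels is half the picture's height over the tangent of half this angle, whatever the lens; pixels are square), "cx", "cy" (the principal point, pixels), "T" (4x4, takes a point from camera to world coordinates); the wrist camera has in their place "mount" (4x4, takes a point from camera to tool coordinates, whose origin is the TCP and whose axes are the flange's). Camera axes: x right, y up, looking along -z (the intrinsics and any distortion apply to the point x, -y, -z); pixel columns grow to the right and rows downward; lengths in mm; the calibration is good to about 2 mm. The wrist camera is an equidistant fisheye: a pixel r from the principal point sees the ray r / f radians off the axis. A picture is of the moment at which its call begins: read the wrist's pose just before it.
- ticket.sign_off(): hands the job in, once; it reports no verdict.
The state is a dict: "clock": time; "q": joint angles; "joint_vel": joint speeds; "effort": joint torques, N m; "tool_pos": TCP position; "ee_rot": TCP orientation; "force": force on the tool from outside, world axes, zero at the start; "torque": the same for the moment, N m; "opening": finger opening in mm.
Only numpy, scipy, OpenCV 4.12 (cv2) and the standard library are available. Lean on these libraries where they do the work, as an engineer would, in place of code of your own. Each camera call takes 0.05 s, during which the arm holds its last target. There are 200 camera calls.

## Working session

There is one attempt and no reset: what is moved stays moved. The work goes in short steps, Python scripts to look and compute and a shell command to move; the robot and the scene stay as the last step left them, time stands still between calls to the robot, and variables do not carry over. Pictures are saved under pics/ and viewed, about 8 in all and at most 12, crops included, and the job is handed in when it is done.

```bash
mkdir -p pics; cat > h.py <<'E'
import numpy as np, cv2
from bench import bot, get_image, ticket
def cam(name):
    o=bot.get_obs(); d=get_image(name); return o,d
def save(n,px,**k):
    cv2.imwrite('pics/'+n, cv2.cvtColor(px,cv2.COLOR_RGB2BGR))
def foc(d): return d['pixels'].shape[0]/2/np.tan(np.radians(d['fov_y'])/2)
def T(d,o):
    if 'T' in d: return np.array(d['T'])
    A=np.eye(4);A[:3,:3]=o['ee_rot'];A[:3,3]=o['tool_pos'];return A@np.array(d['mount'])
def ray(d,o,u,v):
    f=foc(d);x=(u-d['cx'])/f;y=(v-d['cy'])/f
    if 'T' in d: r=np.array([x,-y,-1.])
    else:
        t=np.hypot(x,y)+1e-12; r=np.array([x/t*np.sin(t),-y/t*np.sin(t),-np.cos(t)])
    M=T(d,o);return M[:3,3],M[:3,:3]@r
def plane(d,o,u,v,z):
    c,r=ray(d,o,u,v);return c+r*(z-c[2])/r[2]
def dep(d,o,u,v):
    c,r=ray(d,o,u,v);f=d['depth'][int(v),int(u)]
    M=T(d,o);rc=M[:3,:3].T@r;return c+r*f/-rc[2]
E
python3 - <<'E'
from h import *
import pickle
for n in ['top','scene']:
    o,d=cam(n);save(n+'0.png',d['pixels']);pickle.dump((o,d),open(n+'0.pkl','wb'))
    print(n,d['fov_y'],d['cx'],d['cy'],np.round(T(d,o),3).tolist())
print(o)
E
```

```text
top 44.20577785296294 254.01414016612463 189.58993466044967 [[0.021, 0.999, -0.044, 517.528], [-1.0, 0.021, 0.012, -3.075], [0.013, 0.044, 0.999, 1786.77], [0.0, 0.0, 0.0, 1.0]]
scene 47.77238121113281 249.98314647405778 186.49351489479923 [[0.218, -0.582, 0.784, 1540.698], [0.976, 0.114, -0.187, -252.144], [0.019, 0.806, 0.592, 839.731], [0.0, 0.0, 0.0, 1.0]]
{'clock': 0.05, 'q': array([ 1.14311156,  0.46944164, -0.04856836,  1.53367802,  0.02407377,
        1.14102363, -0.08229435]), 'joint_vel': array([ 0.00054049, -0.00156214,  0.00017478, -0.00030155, -0.00181111,
       -0.00047901, -0.000612  ]), 'effort': array([ 1.38559866e-03, -5.11973763e+01, -4.67663398e-02, -2.38655108e+01,
        1.07540516e-02,  4.32596178e-03, -2.53266506e-05]), 'tool_pos': array([ 261.87605444, -621.4955986 ,  230.26794605]), 'ee_rot': array([[ 9.21532646e-01,  3.88300026e-01, -8.19548557e-04],
       [ 3.88300886e-01, -9.21530915e-01,  1.78722124e-03],
       [-6.12612785e-05, -1.96521415e-03, -9.99998067e-01]]), 'force': array([ 0.35833034,  0.24100347, -0.21122066]), 'torque': array([-0.03716466,  0.04164152, -0.03011576]), 'opening': 85.63643587323243}
```

View pics/top0.png

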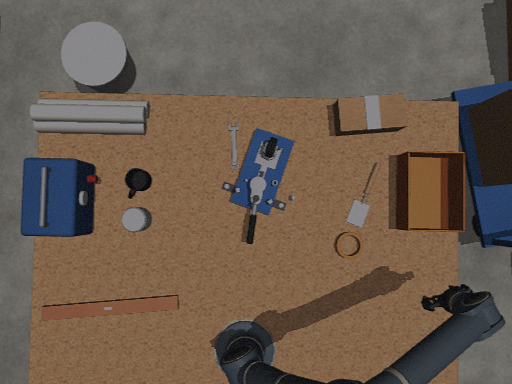

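View pics/scene0.png

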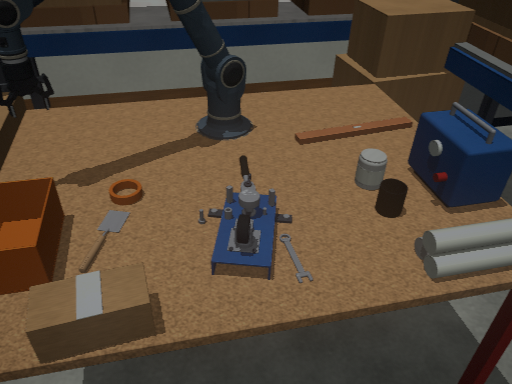

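The top view shows the bracket around (262,172), caster at (270,148), head at (258,187), handle grip from (253,215) to (249,242), tab around (255,203). The loose things are a bolt at (291,198), a socket at (275,183) and a wrench at (234,145). The scene view agrees.

```bash
python3 - <<'E'
from h import *
import pickle
o,d=pickle.load(open('top0.pkl','rb'))
for n,u,v,z in [('head',258,187,112),('gripnear',253,215,99),('gripend',249.5,242,99),('caster',270,148,148),('plateFL',255,128,50),('plateFR',294,141,50),('plateBL',230,202,50),('plateBR',269,214,50),('bolt',291,198,45),('socket',275,183,78)]:
    print(n,np.round(plane(d,o,u,v,z)),np.round(dep(d,o,u,v)))
c=d['pixels'][110:260,200:320];save('top0c.png',cv2.resize(c,None,fx=5,fy=5,interpolation=cv2.INTER_CUBIC)[:750,:600])
o,d=pickle.load(open('scene0.pkl','rb'))
for n,u,v in [('head',250,196),('gripend',243,160)]: print(n,np.round(dep(d,o,u,v)))
E
```

```text
head [601. -37. 112.] [601. -37. 118.]
gripnear [501. -21.  99.] [501. -21. 114.]
gripend [405. -11.  99.] [406. -11. 118.]
caster [736. -75. 148.] [736. -75. 148.]
plateFL [822. -22.  50.] [831. -23.  -0.]
plateFR [ 777. -168.   50.] [ 778. -168.   47.]
plateBL [547.  64.  50.] [547.  66.  -1.]
plateBR [506. -80.  50.] [506. -80.  59.]
bolt [ 566. -161.   45.] [ 567. -164.   11.]
socket [618. -99.  78.] [ 620. -100.   51.]
head [620. -32. 111.]
gripend [436. -13. 111.]
```

```bash
python3 -m creep '[[[7,14.75,2.5,-30,1],[7,14.75,2.5,-30,1],[7,14.75,2.5,-30,1],[7,14.75,2.5,-30,1],[7,14.75,2.5,-30,1],[7,14.75,2.5,-30,1],[7,14.75,2.5,-30,1],[7,14.75,2.5,-30,1],[7,14.75,2.5,-30,1],[7,14.75,2.5,-30,1],[7,14.75,2.5,-30,1],[7,14.75,2.5,-30,1],[7,14.75,2.5,-30,1],[7,14.75,2.5,-30,1],[7,14.75,2.5,-30,1],[7,14.75,2.5,-30,1],[7,14.75,2.5,-30,1],[7,14.75,2.5,-30,1],[7,14.75,2.5,-30,1],[7,14.75,2.5,-30,1]]]'
python3 - <<'E'
from h import *
import pickle
o,d=cam('wrist');save('w1.png',cv2.resize(d['pixels'],(768,576)));pickle.dump((o,d),open('w1.pkl','wb'))
print(d['fov_y'],d['cx'],d['cy'],np.round(d['mount'],3).tolist(),o['tool_pos'],o['ee_rot'].round(3).tolist(),o['force'],d['depth'].max())
E
```

```text
clock: 1.77
tool_pos: [541.5, -33.9, 330.8]
ee_rot: [[0.992, -0.127, -0.001], [-0.127, -0.992, -0.001], [-0.001, 0.001, -1.0]]
force: [0.7, -0.2, -0.6]
opening: 85.6
65.70646984690485 255.36839338911295 192.19081822990117 [[-0.001, 0.956, 0.293, 74.985], [1.0, 0.001, 0.001, -0.599], [0.001, 0.293, -0.956, -143.518], [0.0, 0.0, 0.0, 1.0]] [541.50135772 -33.91917569 330.7687215 ] [[0.992, -0.127, -0.001], [-0.127, -0.992, -0.001], [-0.001, 0.001, -1.0]] [ 0.65058408 -0.21499664 -0.55951179] 1726.3158
```

View pics/w1.png

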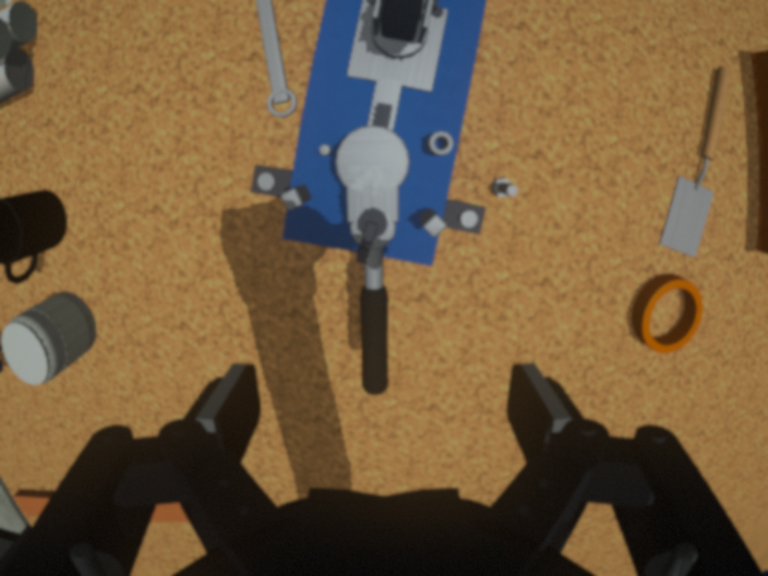

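Wrist view (768-wide): head centre ≈(372,160), lever hub ≈(372,221), grip (373,290)–(375,390), keeper (383,115), stop pin (325,150), lugs (295,197) and (432,224).

```bash
python3 - <<'E'
from h import *
import pickle
o,d=pickle.load(open('w1.pkl','rb'))
for n,u,v,z in [('head',372,160,112),('hub',372,221,116),('gripnear',373,290,99),('gripend',375,390,99),('keeper',383,115,57),('pin',325,150,70),('lugL',295,197,104),('lugR',432,224,104),('caster tongue',388,85,52)]:
    print(n,np.round(plane(d,o,u/1.5,v/1.5,z)),np.round(dep(d,o,u/1.5,v/1.5)))
c=d['pixels'][60:210,195:315];save('w1c.png',cv2.resize(c,None,fx=4,fy=4,interpolation=cv2.INTER_CUBIC))
o2,d2=pickle.load(open('top0.pkl','rb'))
# grip axis from both views by dark mask
g=d['pixels'].max(2)
for dd,oo,x0,x1,y0,y1 in [(d,o,228,270,195,265),(d2,o2,240,262,214,246)]:
    m=(dd['pixels'][y0:y1,x0:x1].max(2)<45).astype(np.uint8)
    n,l,s,c=cv2.connectedComponentsWithStats(m);i=1+s[1:,4].argmax()
    ys,xs=np.nonzero(l==i);print(s[i],)
    for q in (ys.min()+2,ys.max()-2):
        u=xs[abs(ys-q)<=1].mean()+x0; print(np.round(plane(dd,oo,u,q+y0,99)),end=' ')
    print()
E
```

```text
head [614. -34. 112.] [614. -34. 113.]
hub [565. -27. 116.] [565. -27. 116.]
gripnear [501. -19.  99.] [504. -20. 107.]
gripend [401.  -7.  99.] [408.  -8. 111.]
keeper [654. -48.  57.] [653. -48.  64.]
pin [628.   8.  70.] [628.   8.  73.]
lugL [592.  35. 104.] [592.  34. 106.]
lugR [554. -76. 104.] [554. -76. 105.]
caster tongue [682. -56.  52.] [681. -56.  57.]
[ 13   0  11  34 164]
[497. -15.  99.] [456.  -6.  99.] 
[  7   1   9  29 170]
[494. -20.  99.] [409. -11.  99.]
```

View pics/w1c.png

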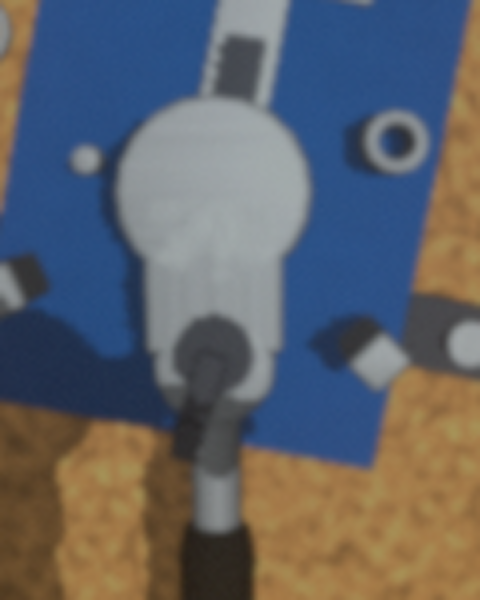

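The lever post is at upper-left in the crop, about (190,430), i.e. the tightening side as expected. Hub (213,352), head (213,192), pin (85,158). Sizes check: hub at 48.5 mm from the bolt, pin at 45 mm. I'll descend straddling the post, stopping short for a look.

```bash
python3 -m creep '[[[0,0.22,-1,0,0.5],[0,0.22,-2,0,0.5],[0,0.22,-3,0,0.5],[0,0.22,-4,0,0.5],[0,0.22,-4.25,0,0.5],[0,0.22,-4.25,0,0.5],[0,0.22,-4.25,0,0.5],[0,0.22,-4.25,0,0.5]]]'
python3 - <<'E'
from h import *
import pickle
o,d=cam('wrist');save('w2.png',cv2.resize(d['pixels'],(768,576)));pickle.dump((o,d),open('w2.pkl','wb'))
print(o['tool_pos'],o['force'],o['opening'])
E
```

```text
clock: 2.48
tool_pos: [544.1, -23.6, 163.9]
ee_rot: [[0.992, -0.125, 0.005], [-0.125, -0.992, -0.0], [0.005, -0.0, -1.0]]
force: [-0.3, -0.2, 0.1]
opening: 42.8
[544.11612864 -23.55189583 163.92423201] [-0.30996613 -0.18133003  0.05377841] 42.78783367683692
```

View pics/w2.png

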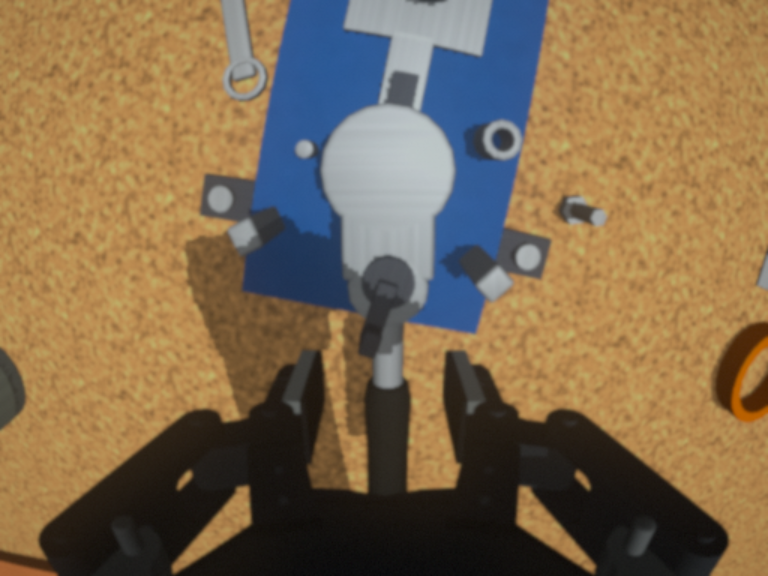

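Closer view: hub (388,285), post ≈(373,338), head centre (388,168), pin (305,148), keeper (403,88); the fingers straddle the handle at (312,360) and (455,360).

```bash
cat >m.py <<'E'
from h import *
import pickle,sys
def meas(f,L):
    o,d=pickle.load(open(f,'rb'))
    for n,u,v,z in L: print(n,np.round(plane(d,o,u/1.5,v/1.5,z),1),np.round(dep(d,o,u/1.5,v/1.5),1))
E
python3 - <<'E'
from m import *
meas('w2.pkl',[('head',388,168,112),('hub',388,285,116),('post',373,345,131),('posttop',376,325,131),('grip',388,400,99),('grip2',387,480,99),('keeper',403,88,57),('pin',305,148,72),('tongue',412,60,52),('Ltip',312,360,160),('Rtip',455,360,160)])
E
```

```text
head [613.3 -33.7 112. ] [613.3 -33.7 112.8]
hub [561.9 -27.2 116. ] [563.5 -27.4 121.2]
post [540.3 -17.9 131. ] [540.4 -17.9 131.3]
posttop [549.4 -20.4 131. ] [545.3 -19.7 120.4]
grip [492.7 -18.9  99. ] [499.6 -19.6 110.5]
grip2 [435.2 -11.2  99. ] [447.3 -12.6 112.8]
keeper [656. -48.  57.] [654.9 -47.6  64.2]
pin [629.1   7.8  72. ] [629.1   7.8  71.9]
tongue [672.7 -55.5  52. ] [671.9 -55.2  55.8]
Ltip [549.6   3.1 160. ] [558.1  -1.3 178.2]
Rtip [543.  -49.5 160. ] [552.4 -47.3 178.6]
```

```bash
python3 -m creep '[[[-0.08,0,-0.5,0,0.5],[-0.08,0,-0.8,0,0.5],[-0.08,0,-1.0,0,0.5],[-0.08,0,-1.1,0,0.5],[-0.08,0,-1.1,0,0.5],[-0.08,0,-1.1,0,0.5],[-0.08,0,-1.1,0,0.5]]]'
python3 -m creep '[[[-0.01,-0.05,0,0,0.5],[-0.01,-0.1,0,0,0.5],[-0.02,-0.15,0,0,0.5],[-0.02,-0.15,0,0,0.5],[-0.02,-0.15,0,0,0.5]]]'
python3 -m creep '[[[-0.01,-0.05,0,0,0.5],[-0.01,-0.1,0,0,0.5],[-0.01,-0.1,0,0,0.5],[-0.01,-0.1,0,0,0.5]]]'
```

```text
clock: 3.12
tool_pos: [539.8, -23.2, 118.4]
ee_rot: [[0.992, -0.124, 0.002], [-0.124, -0.992, -0.0], [0.002, -0.0, -1.0]]
force: [-0.4, -0.1, 0.3]
opening: 42.7
clock: 3.53
tool_pos: [538.2, -29.5, 117.4]
ee_rot: [[0.992, -0.125, 0.0], [-0.125, -0.992, -0.0], [0.0, 0.0, -1.0]]
force: [0.1, -0.1, -0.2]
opening: 42.8
clock: 3.87
tool_pos: [537.6, -33.2, 117.3]
ee_rot: [[0.992, -0.124, -0.0], [-0.124, -0.992, 0.0], [-0.0, -0.0, -1.0]]
force: [-0.2, 0.4, -0.6]
opening: 42.7
```

```bash
for i in 1; do :; done; python3 -m creep '[[[0,-0.03,0,0,0.5],[-0.01,-0.06,0,0,0.5],[-0.01,-0.1,0,0,0.5],[-0.01,-0.1,0,0,0.5]]]'
python3 -m creep '[[[0,-0.03,0,0,0.5],[-0.01,-0.06,0,0,0.5],[-0.01,-0.08,0,0,0.5],[-0.01,-0.08,0,0,0.5]]]'
```

```text
clock: 4.2
tool_pos: [536.9, -37.2, 117.2]
ee_rot: [[0.992, -0.124, -0.001], [-0.124, -0.992, 0.0], [-0.001, -0.0, -1.0]]
force: [-1.2, 2.2, -0.4]
opening: 42.7
clock: 4.53
tool_pos: [536.9, -40.7, 117.3]
ee_rot: [[0.992, -0.125, -0.0], [-0.125, -0.992, -0.0], [-0.0, 0.0, -1.0]]
force: [-0.1, 2.6, -0.4]
opening: 42.5
```

```bash
python3 -m creep '[[[0,-0.03,0,0,0.5],[0,-0.05,0,0,0.5],[0,-0.05,0,0,0.5],[0,-0.05,0,0,0.5]]]' | grep -E 'pos|force'
python3 -m creep '[[[0,-0.02,0,0,0.5],[0,-0.03,0,0,0.5],[0,-0.03,0,0,0.5],[0,-0.03,0,0,0.5]]]'| grep -E 'pos|force'
python3 - <<'E'
from h import *
import pickle
o,d=cam('wrist');pickle.dump((o,d),open('w3.pkl','wb'))
save('w3.png',cv2.resize(d['pixels'][80:320,150:370],(660,720))[:600])
E
```

```text
tool_pos: [536.9, -42.4, 117.3]
force: [-1.3, 3.4, -0.5]
tool_pos: [536.7, -43.4, 117.3]
force: [-1.9, 3.3, 0.3]
```

View pics/w3.png

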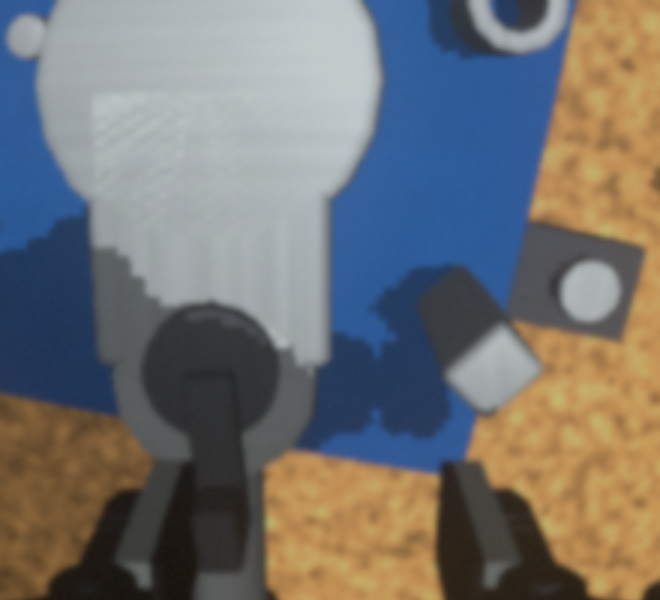

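The lever now points to about (222,540) from its hub at (211,370), with the left finger against its left face.

```bash
cat > lev.py <<'E'
from h import *
import pickle
def lev(f,hub,post,head):
    o,d=pickle.load(open(f,'rb'))
    H=plane(d,o,*hub,116)[:2];P=plane(d,o,*post,131)[:2];B=plane(d,o,*head,112)[:2]
    h=H-B;l=P-H;a=np.arctan2(h[0]*l[1]-h[1]*l[0],h@l)
    print(H,P,B,np.linalg.norm(h),np.linalg.norm(l),'lever',a)
E
python3 - <<'E'
from lev import *
q=lambda u,v:(150+u/3,80+v/3)
lev('w3.pkl',q(211,370),q(222,540),q(212,75))
E
```

```text
[563.55928238 -27.74809276] [538.46165293 -26.99533327] [613.04326955 -34.95753895] 50.00641059280628 25.10891576145511 lever 0.11469034093651893
```

```bash

python3 -m creep '[[[0,-0.03,0,0,0.5],[0,-0.06,0,0,0.5],[0,-0.08,0,0,0.5],[0,-0.08,0,0,0.5]]]' | grep -E 'pos|force'
python3 -m creep '[[[0,-0.02,0,0,0.5],[0,-0.03,0,0,0.5],[0,-0.03,0,0,0.5],[0,-0.03,0,0,0.5]]]'| grep -E 'pos|force'
```

```text
tool_pos: [536.3, -46.9, 117.2]
force: [-3.3, 3.7, 1.2]
tool_pos: [536.2, -48.0, 117.1]
force: [-3.4, 3.3, 1.2]
```

```bash

python3 -m creep '[[[0,-0.02,0,0,0.5],[0,-0.02,0,0,0.5],[0,-0.02,0,0,0.5]]]'| grep -E 'pos|force'
python3 -m creep '[[[0,-0.02,0,0,0.5],[0,-0.02,0,0,0.5],[0,-0.02,0,0,0.5]]]'| grep -E 'pos|force'
```

```text
tool_pos: [536.2, -48.4, 117.2]
force: [-3.5, 4.6, 1.3]
tool_pos: [536.1, -48.7, 117.1]
force: [-4.1, 5.6, 1.4]
```

```bash

python3 -m creep '[[[0,0.1,0,0,0.5],[0,0.25,0,0,0.5],[0,0.25,0.5,0,0.5],[0,0.4,1,0,0.5],[0,0.5,1.5,0,0.5],[0,0.5,1.5,0,0.5],[0,0.5,1.5,0,0.5],[0,0.5,1.5,0,0.5]]]'
python3 - <<'E'
from h import *
import pickle
o,d=cam('wrist');pickle.dump((o,d),open('w4.pkl','wb'))
save('w4.png',cv2.resize(d['pixels'][50:290,150:370],(660,720))[:600])
E
```

```text
clock: 7.08
tool_pos: [537.0, -30.5, 177.0]
ee_rot: [[0.992, -0.125, 0.0], [-0.125, -0.992, -0.001], [0.0, 0.001, -1.0]]
force: [-0.8, -0.1, -0.6]
opening: 42.4
```

View pics/w4.png

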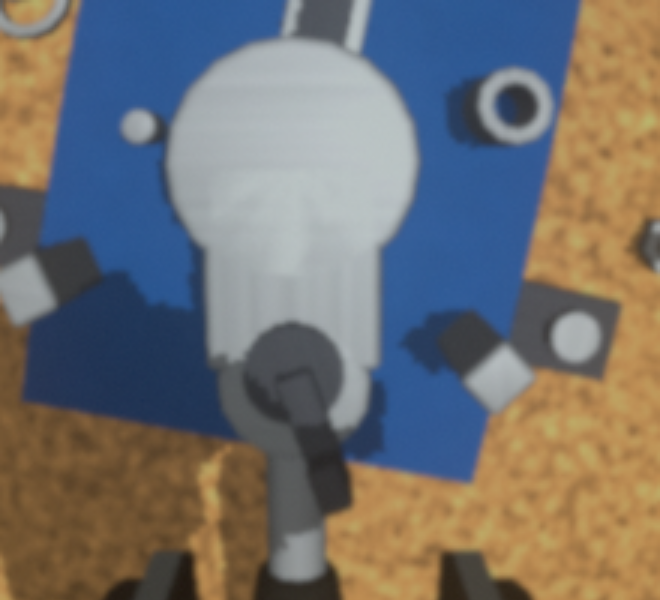

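Lever now leans clearly to the right: hub (293,372), post (330,485), head (292,160).

```bash

python3 - <<'E'
from lev import *
q=lambda u,v:(150+u/3,50+v/3)
lev('w4.pkl',q(293,372),q(331,485),q(292,160))
o,d=pickle.load(open('w4.pkl','rb'))
for n,p in (('ko',(325,20)),): print(plane(d,o,*q(*p),57))
print(plane(d,o,*q(139,125),72), plane(d,o,*q(298,570),99))
# strokes: work out arc
B=np.array([613.3,-34.]);b0=np.radians(162)
for r in (0.18,-0.7,-.35,0,.35,.7):
    a=b0+r; print(r,np.round(B+150*np.array([np.cos(a),np.sin(a)]),1),'deg',np.degrees(r))
E
```

```text
[563.42650264 -27.62452349] [539.75648907 -33.4995406 ] [612.57797512 -33.7838527 ] 49.53589186889525 24.38822191166324 lever 0.36795197705448723
[653.03987996 -47.15351431  57.        ]
[628.91747031   7.97688765  72.        ] [503.86511539 -20.49788804  99.        ]
0.18 [464.6 -13.9] deg 10.313240312354818
-0.7 [534.   93.4] deg -40.10704565915762
-0.35 [495.2  58.5] deg -20.05352282957881
0 [470.6  12.4] deg 0.0
0.35 [463.4 -39.4] deg 20.05352282957881
0.7 [474.3 -90.5] deg 40.10704565915762
```

Lever is at its end (0.37 measured), keeper unmoved. Now straddle the grip.

```bash

python3 -m creep '[[[-0.9,0.2,0,0,0.45],[-1.8,0.41,0,0,0.45],[-1.8,0.41,-0.6,0,0.45],[-1.8,0.41,-1.3,0,0.45],[-1.8,0.41,-2,0,0.45],[-1.8,0.41,-2.32,0,0.45],[-1.8,0.41,-2.32,0,0.45],[-1.8,0.41,-2.32,0,0.45],[-1.8,0.41,-2.32,0,0.45]]]'
python3 - <<'E'
from h import *
o=bot.get_obs();B=np.array([613.3,-34.]);v=o['tool_pos'][:2]-B
print(o['q'].round(2),np.linalg.norm(v),np.degrees(np.arctan2(v[1],v[0])))
for k in range(5,56,5):
    a=-np.radians(k);w=np.array([v[0]*np.cos(a)-v[1]*np.sin(a),v[0]*np.sin(a)+v[1]*np.cos(a)])-v
    print(-k,(w/40).round(2))
E
```

```text
clock: 7.88
tool_pos: [465.5, -13.3, 84.9]
ee_rot: [[0.992, -0.125, 0.001], [-0.125, -0.992, -0.0], [0.001, -0.0, -1.0]]
force: [0.2, -0.1, -0.3]
opening: 38.4
[ 0.21  0.35 -0.32  2.14  0.18  0.67 -1.93] 149.2011128591452 172.03827717094745
-5 [0.06 0.32]
-10 [0.15 0.63]
-15 [0.26 0.94]
-20 [0.4  1.23]
-25 [0.56 1.51]
-30 [0.75 1.78]
-35 [0.96 2.03]
-40 [1.2  2.25]
-45 [1.45 2.46]
-50 [1.72 2.65]
-55 [2.   2.81]
```

```bash

python3 -m creep '[[[0.06,0.32,0,-2.5,0.5],[0.15,0.63,0,-5,0.5],[0.26,0.94,0,-7.5,0.5],[0.4,1.23,0,-10,0.5],[0.4,1.23,0,-10,0.5]]]'
python3 - <<'E'
from h import *
print(bot.get_obs()['q'].round(2))
E
```

```text
clock: 8.3
tool_pos: [481.6, 37.8, 85.5]
ee_rot: [[0.956, -0.293, 0.001], [-0.293, -0.956, 0.001], [0.001, -0.001, -1.0]]
force: [-0.5, 0.0, -0.1]
opening: 42.8
[ 0.08  0.37 -0.29  2.11  0.16  0.68 -2.19]
```

```bash

python3 -m creep '[[[0.16,0.28,0,-2.5,0.5],[0.35,0.55,0,-5,0.5],[0.56,0.8,0,-7.5,0.5]]]'
python3 -m creep '[[[0.24,0.22,0,-2.5,0.5],[0.49,0.43,0,-5,0.5],[0.75,0.62,0,-7,0.5],[0.75,0.62,0,-7,0.5],[0.75,0.62,0,-7,0.5]]]'
python3 - <<'E'
from h import *
import pickle
print(bot.get_obs()['q'].round(2))
o,d=cam('wrist');pickle.dump((o,d),open('w5.pkl','wb'))
save('w5.png',d['pixels'])
E
```

```text
clock: 8.55
tool_pos: [501.9, 66.9, 84.9]
ee_rot: [[0.908, -0.419, -0.003], [-0.419, -0.908, -0.002], [-0.002, 0.003, -1.0]]
force: [-3.7, -1.6, 0.5]
opening: 42.6
clock: 8.97
tool_pos: [534.2, 92.7, 85.2]
ee_rot: [[0.852, -0.523, 0.002], [-0.523, -0.852, 0.0], [0.002, -0.001, -1.0]]
force: [-0.1, -0.5, -0.3]
opening: 42.2
[-0.07  0.44 -0.23  1.98  0.14  0.73 -2.5 ]
```

View pics/w5.png

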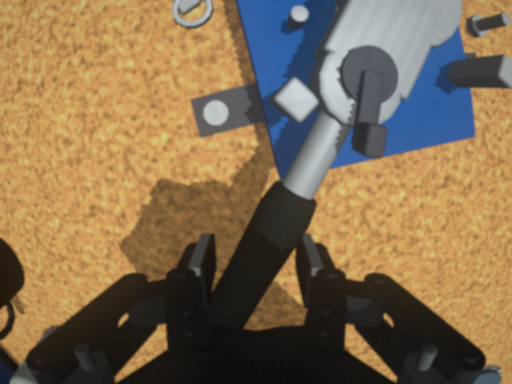

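Handle now is up by the left lug (295,100), with the lever (370,75)→(370,138) still on the loosening side. Compute its angle and the arc table back.

```bash

python3 - <<'E'
from h import *
import pickle
o,d=pickle.load(open('w5.pkl','rb'))
B=np.array([613.3,-34.])
for u,v,z in [(370,75,116),(303,193,99),(240,290,99)]:
    p=plane(d,o,u,v,z)[:2]-B; print(np.linalg.norm(p),'r',np.radians(np.degrees(np.arctan2(p[1],p[0]))-162))
v=o['tool_pos'][:2]-B;print(np.linalg.norm(v),np.radians(np.degrees(np.arctan2(v[1],v[0]))-162))
for k in range(0,93,4):
    a=np.radians(k);w=np.array([v[0]*np.cos(a)-v[1]*np.sin(a),v[0]*np.sin(a)+v[1]*np.cos(a)])-v
    print(k,(w/40).round(2),end='; ')
E
```

```text
51.06427675509115 r -0.693724077013597
109.04478810896667 r -0.6657556957150841
170.49705811052888 r -0.6952825246587415
149.33782419306675 -0.698272343844642
0 [0. 0.]; 4 [-0.22 -0.15]; 8 [-0.42 -0.31]; 12 [-0.62 -0.48]; 16 [-0.8  -0.67]; 20 [-0.96 -0.87]; 24 [-1.12 -1.08]; 28 [-1.26 -1.3 ]; 32 [-1.38 -1.53]; 36 [-1.48 -1.77]; 40 [-1.57 -2.01]; 44 [-1.64 -2.26]; 48 [-1.7  -2.52]; 52 [-1.73 -2.78]; 56 [-1.75 -3.04]; 60 [-1.75 -3.3 ]; 64 [-1.74 -3.56]; 68 [-1.7  -3.81]; 72 [-1.64 -4.07]; 76 [-1.57 -4.32]; 80 [-1.48 -4.56]; 84 [-1.38 -4.8 ]; 88 [-1.26 -5.03]; 92 [-1.12 -5.25];
```

```bash

python3 -m creep '[[[-0.22,-0.15,0,2,0.5],[-0.42,-0.31,0,4,0.5]]]'|grep -E 'pos|force'
python3 -m creep '[[[-0.2,-0.17,0,2,0.5],[-0.38,-0.36,0,4,0.5]]]'|grep -E 'pos|force'
python3 -m creep '[[[-0.16,-0.2,0,2,0.5],[-0.32,-0.41,0,4,0.5]]]'|grep -E 'pos|force'
python3 -m creep '[[[-0.14,-0.22,0,2,0.5],[-0.26,-0.45,0,4,0.5]]]'|grep -E 'pos|force'
python3 -m creep '[[[-0.1,-0.24,0,2,0.5],[-0.19,-0.48,0,4,0.5]]]'|grep -E 'pos|force'
```

```text
tool_pos: [517.7, 80.9, 85.4]
force: [1.2, 2.5, 0.6]
tool_pos: [501.9, 66.5, 85.4]
force: [0.5, 3.1, 0.1]
tool_pos: [489.0, 50.0, 85.5]
force: [0.0, 3.4, 1.1]
tool_pos: [478.3, 32.4, 85.4]
force: [0.4, 4.5, 1.0]
tool_pos: [470.3, 13.8, 85.3]
force: [-0.4, 7.7, 0.1]
```

```bash

python3 -m creep '[[[-0.07,-0.25,0,2,0.5],[-0.13,-0.51,0,4,0.5]]]'|grep -E 'pos|force'
python3 -m creep '[[[-0.03,-0.26,0,2,0.5],[-0.05,-0.52,0,4,0.5]]]'|grep -E 'pos|force'
python3 -m creep '[[[0,-0.26,0,2,0.5],[0.01,-0.52,0,4,0.5]]]'|grep -E 'pos|force'
python3 -m creep '[[[0.04,-0.25,0,2,0.5],[0.1,-0.51,0,4,0.5],[0.1,-0.51,0,4,0.5]]]'|grep -E 'pos|force'
python3 - <<'E'
from h import *
import pickle
o,d=cam('wrist');pickle.dump((o,d),open('w6.pkl','wb'))
save('w6.png',d['pixels']);print(o['tool_pos'],o['q'].round(2))
o,d=cam('top');pickle.dump((o,d),open('t6.pkl','wb'))
E
```

```text
tool_pos: [464.5, -6.1, 85.1]
force: [-2.4, 8.3, 0.9]
tool_pos: [461.6, -27.1, 84.8]
force: [-3.1, 8.0, 1.3]
tool_pos: [461.2, -47.9, 84.6]
force: [-5.7, 8.3, 3.3]
tool_pos: [464.9, -70.8, 84.2]
force: [-2.3, 2.8, -0.0]
[464.8862877  -70.7592231   84.23646815] [ 0.36  0.36 -0.36  2.13  0.2   0.68 -1.63]
```

View pics/w6.png

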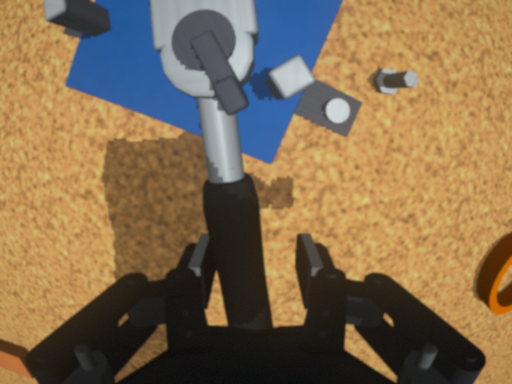

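Left finger pushes the grip at (205,250); the handle is approaching the right lug (293,75) with some way to go; lever still over to the right.

```bash
cat > r.py <<'E'
from h import *
import pickle
B=np.array([613.3,-34.])
def rr(f,L):
    o,d=pickle.load(open(f,'rb'))
    for u,v,z in L:
        p=plane(d,o,u,v,z)[:2]-B; print(np.linalg.norm(p).round(1),'r',(np.arctan2(p[1],p[0])%(2*np.pi)-np.radians(162)).round(3))
def arc(ks,step=1):
    v=bot.get_obs()['tool_pos'][:2]-B
    print('tcp',np.linalg.norm(v),(np.arctan2(v[1],v[0])%(2*np.pi)-np.radians(162)).round(3))
    for k in ks:
        a=np.radians(k);w=np.array([v[0]*np.cos(a)-v[1]*np.sin(a),v[0]*np.sin(a)+v[1]*np.cos(a)])-v
        print(k,(w/40).round(2),end='; ')
    print()
E
python3 - <<'E'
from r import *
rr('w6.pkl',[(203,40,116),(230,185,99),(247,310,99)])
arc([2,4,6,8,10,12])
E
```

```text
50.9 r 0.496
112.3 r 0.509
183.8 r 0.5
tcp 151.6375452446589 0.557
2 [ 0.03 -0.13]; 4 [ 0.07 -0.25]; 6 [ 0.12 -0.38]; 8 [ 0.16 -0.5 ]; 10 [ 0.21 -0.63]; 12 [ 0.27 -0.75];
```

```bash

python3 -m creep '[[[0.07,-0.25,0,2,0.5],[0.16,-0.5,0,4,0.5]]]'|grep -E 'pos|force'
python3 -m creep '[[[0.05,-0.13,0,1,0.5],[0.07,-0.17,0,2,0.5],[0.07,-0.17,0,2,0.5]]]'|grep -E 'pos|force'
python3 - <<'E'
from r import *
o,d=cam('wrist');pickle.dump((o,d),open('w7.pkl','wb'));save('w7.png',d['pixels'])
for n in('top','scene'):
  o,d=cam(n);pickle.dump((o,d),open(n+'7.pkl','wb'))
a=cv2.resize(d['pixels'][175:285,200:300],None,fx=4,fy=4,interpolation=cv2.INTER_CUBIC)
o,d=pickle.load(open('top7.pkl','rb'))
b=cv2.resize(d['pixels'][135:245,220:310],None,fx=4,fy=4,interpolation=cv2.INTER_CUBIC)
save('st7.png',np.hstack([a,b]))
arc([-4*k for k in range(1,20)])
E
```

```text
tool_pos: [470.9, -88.0, 84.2]
force: [-8.4, 5.9, 4.5]
tool_pos: [474.2, -96.4, 84.2]
force: [-4.6, 3.6, 1.1]
tcp 152.412966636663 0.736
-4 [-0.1   0.25]; -8 [-0.18  0.5 ]; -12 [-0.25  0.76]; -16 [-0.3   1.02]; -20 [-0.32  1.28]; -24 [-0.33  1.55]; -28 [-0.33  1.81]; -32 [-0.3   2.08]; -36 [-0.25  2.34]; -40 [-0.19  2.6 ]; -44 [-0.11  2.85]; -48 [-0.01  3.1 ]; -52 [0.11 3.34]; -56 [0.24 3.57]; -60 [0.39 3.79]; -64 [0.55 4.  ]; -68 [0.73 4.2 ]; -72 [0.92 4.38]; -76 [1.12 4.56];
```

View pics/st7.png

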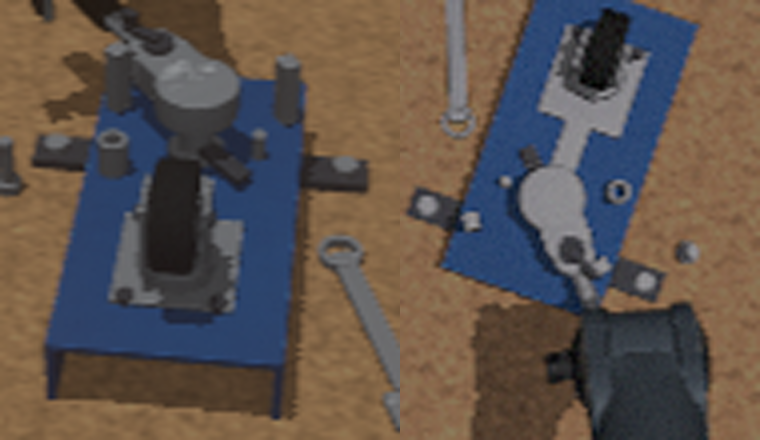

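Left (scene): keeper arm points to (240,180), pin at (259,143). Right (top): keeper tip at (529,155), pin (505,181). Gap of some 30° remains.

```bash

python3 - <<'E'
from r import *
o,d=pickle.load(open('top7.pkl','rb'))
q=lambda u,v:(220+(u-400)/4,135+v/4)
A=lambda p:np.degrees(np.arctan2(*(p[1::-1]-B[::-1])))
for n,u,v,z in [('kt',529,155,60),('pin',505,181,72),('head',552,201,112),('hub',571,251,116)]:
    p=plane(d,o,*q(u,v),z)[:2];print(n,p,np.linalg.norm(p-B),A(p))
o,d=pickle.load(open('scene7.pkl','rb'))
q=lambda u,v:(200+u/4,175+v/4)
for n,u,v,z in [('kt',240,180,60),('pin',259,132,72),('head',196,82,112)]:
    p=plane(d,o,*q(u,v),z)[:2];print(n,p,np.linalg.norm(p-B),A(p))
E
```

```text
kt [651.50102343 -15.81053634] 42.31045709023763 25.46151126315279
pin [626.42577991   5.5752301 ] 41.695142833933915 71.65104395412274
head [607.02065021 -36.68323282] 6.828614219803583 -156.86246705216598
hub [562.91981325 -54.30415958] 54.31778818968962 -158.049641340421
kt [665.88264681 -13.05039419] 56.60230321804443 21.72297605888715
pin [631.9877854    8.49006133] 46.41808521888099 66.25936501971339
head [617.98183176 -34.38164016] 4.697360735361868 -4.660169767549295
```

```bash

python3 -m creep '[[[-0.1,0.25,0,-2,0.5],[-0.18,0.5,0,-4,0.5],[-0.25,0.76,0,-6,0.5],[-0.3,1.02,0,-8,0.5],[-0.32,1.28,0,-10,0.5],[-0.33,1.55,0,-12,0.5],[-0.33,1.81,0,-14,0.5],[-0.3,2.08,0,-16,0.5],[-0.25,2.34,0,-18,0.5],[-0.19,2.6,0,-20,0.5],[-0.11,2.85,0,-22,0.5],[-0.01,3.1,0,-24,0.5],[0.11,3.34,0,-26,0.5],[0.24,3.57,0,-28,0.5],[0.39,3.79,0,-30,0.5],[0.55,4.0,0,-32,0.5],[0.73,4.2,0,-34,0.5],[0.92,4.38,0,-36,0.5],[1.12,4.56,0,-38,0.5],[1.12,4.56,0,-38,0.5]]]'
python3 - <<'E'
from r import *
arc([4*k for k in range(1,20)])
E
```

```text
clock: 12.93
tool_pos: [522.2, 86.3, 84.7]
ee_rot: [[0.886, -0.463, 0.001], [-0.463, -0.886, 0.0], [0.0, -0.001, -1.0]]
force: [-0.3, -0.5, -0.7]
opening: 42.5
tcp 150.905715421285 -0.609
4 [-0.2  -0.17]; 8 [-0.4  -0.35]; 12 [-0.58 -0.54]; 16 [-0.74 -0.74]; 20 [-0.89 -0.96]; 24 [-1.03 -1.19]; 28 [-1.15 -1.42]; 32 [-1.25 -1.66]; 36 [-1.33 -1.91]; 40 [-1.4  -2.17]; 44 [-1.45 -2.43]; 48 [-1.48 -2.69]; 52 [-1.5  -2.95]; 56 [-1.49 -3.21]; 60 [-1.47 -3.48]; 64 [-1.43 -3.74]; 68 [-1.37 -3.99]; 72 [-1.29 -4.24]; 76 [-1.19 -4.49];
```

```bash

python3 -m creep '[[[-0.2,-0.17,0,2,0.5],[-0.4,-0.35,0,4,0.5]]]'|grep -E 'pos|force'
python3 -m creep '[[[-0.18,-0.19,0,2,0.5],[-0.34,-0.39,0,4,0.5]]]'|grep -E 'pos|force'
python3 -m creep '[[[-0.15,-0.22,0,2,0.5],[-0.29,-0.45,0,4,0.5]]]'|grep -E 'pos|force'
python3 -m creep '[[[-0.12,-0.23,0,2,0.5]]]'|grep -E 'pos|force'
python3 -m creep '[[[-0.1,-0.24,0,2,0.5]]]'|grep -E 'pos|force'
```

```text
tool_pos: [507.4, 72.6, 85.3]
force: [0.6, 2.5, -0.1]
tool_pos: [493.1, 56.5, 85.4]
force: [0.9, 3.6, -0.4]
tool_pos: [481.4, 38.8, 85.5]
force: [0.2, 4.0, -0.3]
tool_pos: [476.4, 29.5, 85.4]
force: [-0.1, 4.1, 0.3]
tool_pos: [472.2, 20.3, 85.4]
force: [-1.0, 7.5, -0.7]
```

```bash

python3 -m creep '[[[-0.08,-0.25,0,2,0.5],[-0.15,-0.51,0,4,0.5]]]'|grep -E 'pos|force'
python3 -m creep '[[[-0.05,-0.26,0,2,0.5],[-0.08,-0.52,0,4,0.5]]]'|grep -E 'pos|force'
python3 -m creep '[[[-0.01,-0.13,0,1,0.5],[-0.01,-0.26,0,2,0.5]]]'|grep -E 'pos|force'
python3 - <<'E'
from r import *
arc([1,2,3,4,6,8,10,12,14])
E
```

```text
tool_pos: [465.7, 0.8, 85.2]
force: [-2.0, 6.5, 1.3]
tool_pos: [461.7, -20.3, 85.0]
force: [-3.1, 6.9, 1.0]
tool_pos: [460.9, -31.2, 84.8]
force: [-2.9, 6.6, 1.3]
tcp 152.43470420675067 0.296
1 [-0.   -0.07]; 2 [-0.   -0.13]; 3 [ 0.  -0.2]; 4 [ 0.   -0.27]; 6 [ 0.01 -0.4 ]; 8 [ 0.03 -0.53]; 10 [ 0.05 -0.66]; 12 [ 0.07 -0.79]; 14 [ 0.1  -0.92];
```

Steady driving load ≈7 N. Now feel forward in ~1° steps.

```bash

python3 -m creep '[[[0,-0.04,0,0.3,0.5],[0,-0.07,0,0.5,0.5]]]'|grep -E 'pos|force'
python3 -m creep '[[[0,-0.04,0,0.3,0.5],[0,-0.07,0,0.5,0.5]]]'|grep -E 'pos|force'
python3 -m creep '[[[0,-0.04,0,0.3,0.5],[0,-0.07,0,0.5,0.5]]]'|grep -E 'pos|force'
python3 -m creep '[[[0,-0.04,0,0.3,0.5],[0,-0.07,0,0.5,0.5]]]'|grep -E 'pos|force'
python3 -m creep '[[[0.01,-0.04,0,0.3,0.5],[0.01,-0.07,0,0.5,0.5]]]'|grep -E 'pos|force'
```

```text
tool_pos: [460.8, -33.9, 84.7]
force: [-4.8, 6.6, 2.3]
tool_pos: [460.8, -36.4, 84.7]
force: [-5.0, 6.4, 2.0]
tool_pos: [460.7, -39.1, 84.7]
force: [-4.9, 7.4, 2.7]
tool_pos: [460.6, -41.9, 84.7]
force: [-4.5, 6.1, 2.7]
tool_pos: [460.8, -44.6, 84.6]
force: [-4.9, 7.4, 2.7]
```

```bash

python3 -m creep '[[[0.01,-0.03,0,0.2,0.5],[0.01,-0.06,0,0.5,0.5]]]'|grep -E 'pos|force'
python3 -m creep '[[[0.01,-0.03,0,0.2,0.5],[0.01,-0.06,0,0.5,0.5]]]'|grep -E 'pos|force'
python3 -m creep '[[[0.01,-0.03,0,0.2,0.5],[0.01,-0.06,0,0.5,0.5]]]'|grep -E 'pos|force'
```

```text
tool_pos: [461.0, -46.9, 84.6]
force: [-5.5, 6.7, 1.4]
tool_pos: [461.3, -49.3, 84.5]
force: [-5.3, 7.1, 1.7]
tool_pos: [461.6, -51.7, 84.5]
force: [-4.6, 7.6, 1.9]
```

```bash

python3 -m creep '[[[0.01,-0.03,0,0.2,0.5],[0.01,-0.06,0,0.5,0.5]]]'|grep -E 'pos|force'
python3 -m creep '[[[0.01,-0.03,0,0.2,0.5],[0.01,-0.05,0,0.5,0.5]]]'|grep -E 'pos|force'
```

```text
tool_pos: [461.9, -54.1, 84.4]
force: [-5.0, 6.6, 2.8]
tool_pos: [462.1, -56.0, 84.4]
force: [-4.7, 8.8, 2.0]
```

```bash

python3 -m creep '[[[0,-0.02,0,0.2,0.5],[0,-0.02,0,0.2,0.5]]]'|grep -E 'pos|force'
python3 -m creep '[[[0,-0.02,0,0.2,0.5],[0,-0.02,0,0.2,0.5]]]'|grep -E 'pos|force'
```

```text
tool_pos: [462.2, -56.8, 84.4]
force: [-5.2, 7.3, 1.5]
tool_pos: [462.3, -57.5, 84.4]
force: [-4.2, 7.4, 1.9]
```

```bash

python3 -m creep '[[[0.01,-0.02,0,0.2,0.5],[0.01,-0.04,0,0.4,0.5]]]'|grep -E 'pos|force'
python3 -m creep '[[[0.01,-0.02,0,0.2,0.5],[0.01,-0.04,0,0.4,0.5]]]'|grep -E 'pos|force'
python3 -m creep '[[[0,-0.02,0,0.2,0.5],[0.01,-0.04,0,0.4,0.5]]]'|grep -E 'pos|force'
```

```text
tool_pos: [462.4, -58.8, 84.4]
force: [-5.8, 8.0, 2.0]
tool_pos: [462.6, -60.3, 84.4]
force: [-5.9, 8.4, 3.6]
tool_pos: [462.9, -61.8, 84.4]
force: [-7.3, 9.2, 3.2]
```

```bash

python3 - <<'E'
from r import *
for n in('top','scene'):
  o,d=cam(n);pickle.dump((o,d),open(n+'8.pkl','wb'))
a=cv2.resize(d['pixels'][185:235,230:290],None,fx=6,fy=6,interpolation=cv2.INTER_CUBIC)
o,d=pickle.load(open('top8.pkl','rb'))
b=cv2.resize(d['pixels'][155:205,230:290],None,fx=6,fy=6,interpolation=cv2.INTER_CUBIC)
save('st8.png',np.hstack([a,b]));print(o['clock'])
E
```

```text
16.6
```

View pics/st8.png

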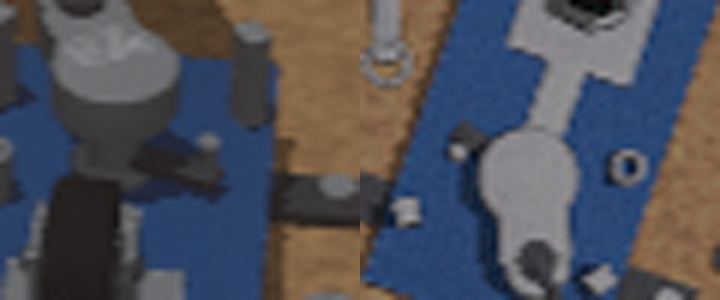

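The keeper arm now visually meets the pin: scene (205,165) vs pin (208,145), top (470,135) vs pin (459,150). Force is beginning to rise; continue with tiny steps.

```bash

python3 -m creep '[[[0,-0.02,0,0,0.5],[0,-0.02,0,0,0.5]]]'|grep -E 'pos|force'
python3 -m creep '[[[0,-0.02,0,0,0.5],[0,-0.02,0,0,0.5]]]'|grep -E 'pos|force'
```

```text
tool_pos: [462.8, -62.6, 84.3]
force: [-6.1, 8.7, 2.9]
tool_pos: [462.9, -63.4, 84.4]
force: [-6.7, 8.2, 3.4]
```

```bash

python3 -m creep '[[[0.01,-0.02,0,0.2,0.5],[0.01,-0.04,0,0.4,0.5]]]'|grep -E 'pos|force'
python3 -m creep '[[[0.01,-0.02,0,0.2,0.5],[0.01,-0.03,0,0.4,0.5]]]'|grep -E 'pos|force'
python3 -m creep '[[[0.0,-0.02,0,0.2,0.5],[0.01,-0.03,0,0.4,0.5]]]'|grep -E 'pos|force'
```

```text
tool_pos: [463.1, -64.7, 84.3]
force: [-7.6, 9.4, 3.3]
tool_pos: [463.4, -65.9, 84.3]
force: [-7.6, 10.1, 3.6]
tool_pos: [463.6, -66.9, 84.3]
force: [-8.4, 9.8, 5.2]
```

```bash

python3 -m creep '[[[0.01,-0.02,0,0.2,0.5],[0.01,-0.02,0,0.2,0.5]]]'|grep -E 'pos|force'
python3 -m creep '[[[0.01,-0.02,0,0.2,0.5],[0.01,-0.02,0,0.2,0.5]]]'|grep -E 'pos|force'
python3 - <<'E'
from r import *
o,d=cam('wrist');pickle.dump((o,d),open('w9.pkl','wb'));save('w9.png',d['pixels'])
print(o['ee_rot'][:,0])
for n in('top','scene'):
  o,d=cam(n);pickle.dump((o,d),open(n+'9.pkl','wb'))
  p=pickle.load(open(n+'8.pkl','rb'))[1]['pixels'].astype(int)
  s=np.s_[185:235,230:290] if n=='scene' else np.s_[155:205,230:290]
  D=abs(d['pixels'].astype(int)-p).max(2)[s]; ys,xs=np.nonzero(D>25);print(n,len(ys),list(zip(xs,ys))[:30])
E
```

```text
tool_pos: [463.9, -67.8, 84.3]
force: [-7.8, 9.3, 5.6]
tool_pos: [464.1, -68.5, 84.2]
force: [-7.9, 9.4, 4.4]
[ 0.99293707  0.11849962 -0.00581487]
top 62 [(np.int64(35), np.int64(37)), (np.int64(20), np.int64(38)), (np.int64(34), np.int64(38)), (np.int64(35), np.int64(38)), (np.int64(34), np.int64(39)), (np.int64(35), np.int64(39)), (np.int64(23), np.int64(40)), (np.int64(28), np.int64(40)), (np.int64(31), np.int64(40)), (np.int64(35), np.int64(40)), (np.int64(20), np.int64(41)), (np.int64(23), np.int64(41)), (np.int64(24), np.int64(41)), (np.int64(27), np.int64(41)), (np.int64(32), np.int64(41)), (np.int64(35), np.int64(41)), (np.int64(20), np.int64(42)), (np.int64(23), np.int64(42)), (np.int64(24), np.int64(42)), (np.int64(32), np.int64(42)), (np.int64(35), np.int64(42)), (np.int64(20), np.int64(43)), (np.int64(23), np.int64(43)), (np.int64(24), np.int64(43)), (np.int64(25), np.int64(43)), (np.int64(26), np.int64(43)), (np.int64(32), np.int64(43)), (np.int64(34), np.int64(43)), (np.int64(35), np.int64(43)), (np.int64(21), np.int64(44))]
scene 36 [(np.int64(4), np.int64(0)), (np.int64(5), np.int64(0)), (np.int64(6), np.int64(0)), (np.int64(16), np.int64(0)), (np.int64(17), np.int64(0)), (np.int64(33), np.int64(0)), (np.int64(34), np.int64(0)), (np.int64(35), np.int64(0)), (np.int64(6), np.int64(1)), (np.int64(8), np.int64(1)), (np.int64(9), np.int64(1)), (np.int64(16), np.int64(1)), (np.int64(17), np.int64(1)), (np.int64(21), np.int64(1)), (np.int64(34), np.int64(1)), (np.int64(35), np.int64(1)), (np.int64(36), np.int64(1)), (np.int64(6), np.int64(2)), (np.int64(10), np.int64(2)), (np.int64(35), np.int64(2)), (np.int64(36), np.int64(2)), (np.int64(6), np.int64(3)), (np.int64(36), np.int64(3)), (np.int64(37), np.int64(3)), (np.int64(7), np.int64(4)), (np.int64(23), np.int64(4)), (np.int64(36), np.int64(4)), (np.int64(37), np.int64(4)), (np.int64(38), np.int64(4)), (np.int64(37), np.int64(5))]
```

```bash
cat > k.py <<'E'
from r import *
def kang(f,z=63):
    o,d=pickle.load(open(f,'rb'));P=d['pixels'].astype(int)
    y0,x0=205,250;R=P[y0:222,x0:272]
    m=((R[:,:,2]-R[:,:,0]<22)&(R.max(2)<75)).astype(np.uint8)
    n,l,s,c=cv2.connectedComponentsWithStats(m,connectivity=4);i=1+s[1:,4].argmax()
    ys,xs=np.nonzero(l==i)
    Q=np.array([dep(d,o,x+x0,y+y0) for x,y in zip(xs,ys)])
    k=Q[:,2]>59; Q=Q[k][:,:2]; c=Q.mean(0);w=np.linalg.svd(Q-c)[2][0];w*=np.sign(w[0])
    print(f,s[i],len(Q),c.round(1),'axis deg',np.degrees(np.arctan2(w[1],w[0])).round(1),'B->c',np.degrees(np.arctan2(*(c-B)[::-1])).round(1),'far',np.linalg.norm(Q-B,axis=1).max().round(1))
    return R,m
if __name__=='__main__':
    for f in ('scene7.pkl','scene8.pkl','scene9.pkl'): R,m=kang(f)
    print('\n'.join(''.join('#' if v else '.' for v in r) for r in m))
    o,d=pickle.load(open('scene9.pkl','rb'));print(np.round([[dep(d,o,x,y)[2] for x in range(250,272)] for y in range(205,219)]).astype(int))
E
python3 k.py
```

```text
scene7.pkl [  0   0  13  17 128] 80 [641.8 -23.7] axis deg 28.2 B->c 19.9 far 53.9
scene8.pkl [  0   0  17  14 139] 93 [635.  -14.8] axis deg 79.6 B->c 41.4 far 54.5
scene9.pkl [  0   0  17  14 141] 89 [656.  -19.9] axis deg -14.8 B->c 18.3 far 952.7
########............##
########.............#
#######...............
#####.................
#######...............
##########..####......
################......
################......
#################.....
#################.....
#####...########......
####........#####.....
#.............#.......
##....................
......................
......................
......................
[[ 99  97  98  96  93  92  92  84  49  46  47  48  47  47  49  48  50  48
   47  52  53  51]
 [ 91  92  92  91  93  92  86  48  46  47  50  49  47  49  48  47  48  50
   49  50  50  47]
 [ 92  88  87  90  88  85  48  49  48  49  51  51  49  49  70  47  48  49
   46  49  49  46]
 [ 93  87  90  43  48  47  51  49  50  47  51  52  47  71  69  71  48  49
   49  52  47  47]
 [ 68  67 840  64  61  49  48  49  46  50  49  51  45  71  72  71  51  49
   50  46  48  51]
 [ 66  66  60  61 840  58  61  64  59  48  46  49  48  67  66  69  48  50
   49  49  49  48]
 [ 65  65  60  62  61  62  61  63  62  62  62  62  45  61  62  64  48  48
   49  50  49  48]
 [ 57  58  55  61  62  63  61  62  60  64  63  59  61  61  61  58  46  48
   45  52  50  48]
 [ 53  54  54  58  60  60  62  59  64  60  63  63  62  61  62  60  62  50
   48  51  48  48]
 [ 53  56  53  51  50  57  55  56  56  58  60  59  62  60  61  63  60  46
   48  48  48  48]
 [ 52  51  51  51  50  47  49  47  47  55  55  59  60  60  59  61  48  48
   48  51  49  53]
 [ 50  49  52  48  50  47  49  48  50  49  49  49  54  56  56  57  48  49
   44  47  49  48]
 [ 48  50  48  49  48  50  48  49  47  48  50  52  48  49  50  51  50  50
   52  47  47  49]
 [ 47  49  46  46  48  48  49  50  49  49  45  48  47  50  49  48  47  48
   46  48  50  48]]
```

```bash
cat > k2.py <<'E'
from r import *
def kk(f):
    o,d=pickle.load(open(f,'rb'));Q=[];pin=[]
    for y in range(205,226):
        for x in range(245,274):
            p=dep(d,o,x,y);r=np.linalg.norm(p[:2]-B)
            if 59.5<p[2]<65 and 24<r<58: Q.append(p[:2])
            if 68<p[2]<74 and 35<r<56: pin.append(p[:2])
    Q=np.array(Q);pin=np.array(pin).mean(0)
    a=np.degrees(np.arctan2(*(Q-B).T[::-1])); 
    fit=cv2.fitLine(Q.astype(np.float32),cv2.DIST_L2,0,.01,.01).ravel()
    print(f,len(Q),'median bearing',np.median(a).round(1),'fit dir',np.degrees(np.arctan2(fit[1],fit[0])).round(1),'pin',pin.round(1),np.degrees(np.arctan2(*(pin-B)[::-1])).round(1))
import sys
for f in sys.argv[1:]: kk(f)
E
python3 k2.py scene7.pkl scene8.pkl scene9.pkl
python3 - <<'E'
from r import *
# ratchet angle via dark hub/grip in wrist w9
o,d=pickle.load(open('w9.pkl','rb'));P=d['pixels'].astype(int)
m=(P.max(2)<45)
for v in (190,205,220,235):
    xs=np.nonzero(m[v,150:330])[0]+150
    g=np.split(xs,np.nonzero(np.diff(xs)>2)[0]+1); print(v,[(a[0],a[-1]) for a in g if len(a)>5])
E
```

```text
scene7.pkl 40 median bearing 25.2 fit dir -50.8 pin [631.3   6.6] 66.1
scene8.pkl 42 median bearing 52.7 fit dir 57.1 pin [631.7   7. ] 65.8
scene9.pkl 38 median bearing 51.2 fit dir 65.0 pin [632.    6.7] 65.4
190 [(np.int64(207), np.int64(233))]
205 [(np.int64(206), np.int64(257))]
220 [(np.int64(208), np.int64(257))]
235 [(np.int64(209), np.int64(258))]
```

```bash

python3 - <<'E'
from r import *
rr('w9.pkl',[(231.5,205,99),(232.5,220,99),(233.5,235,99)])
v=pickle.load(open('w9.pkl','rb'))[0]['tool_pos'][:2]-B;print('tcp',np.arctan2(v[1],v[0])%(2*np.pi)-np.radians(162))
for f in('top7.pkl','top8.pkl','top9.pkl'):
    o,d=pickle.load(open(f,'rb'));P=d['pixels'].astype(int)
    # hub: dark pixels at z~116 on head
    s=[];hd=[]
    for y in range(165,215):
        for x in range(240,285):
            p=dep(d,o,x,y)
            if np.linalg.norm(p[:2]-B)<85 and 106<p[2]<122:
                hd.append(p[:2])
    hd=np.array(hd);c=hd.mean(0)-np.array([610,-36.]);print(f,len(hd),hd.mean(0).round(1),'r',np.arctan2(c[1],c[0])%(2*np.pi)-np.radians(162))
E
```

```text
122.6 r 0.474
130.1 r 0.473
137.9 r 0.473
tcp 0.5411459004398389
top7.pkl 328 [594.  -43.7] r 0.7592754120205139
top8.pkl 342 [593.  -39.4] r 0.5115498768139575
top9.pkl 329 [593.1 -40.6] r 0.5833446224730872
```

```bash

python3 -m creep '[[[0,-0.02,0,0.2,0.5],[0.01,-0.04,0,0.4,0.5],[0.01,-0.04,0,0.4,0.5]]]'|grep -E 'pos|force'
python3 -m creep '[[[0,-0.02,0,0.2,0.5],[0.01,-0.03,0,0.4,0.5],[0.01,-0.03,0,0.4,0.5]]]'|grep -E 'pos|force'
```

```text
tool_pos: [464.4, -70.0, 84.2]
force: [-8.2, 9.8, 5.3]
tool_pos: [464.6, -71.1, 84.2]
force: [-8.2, 9.9, 6.1]
```

```bash

python3 -m creep '[[[0,-0.02,0,0.2,0.5],[0.01,-0.03,0,0.4,0.5]]]'|grep -E 'pos|force'
python3 -m creep '[[[0,-0.02,0,0.2,0.5],[0.01,-0.03,0,0.4,0.5]]]'|grep -E 'pos|force'
python3 - <<'E'
from r import *
import subprocess
for n in('scene','top'):
  for i in range(2):
    o,d=cam(n);pickle.dump((o,d),open(f'{n}10{i}.pkl','wb'))
E
python3 k2.py scene100.pkl scene101.pkl
```

```text
tool_pos: [464.9, -72.1, 84.2]
force: [-10.7, 10.6, 5.9]
tool_pos: [465.2, -73.2, 84.2]
force: [-9.1, 10.7, 6.0]
scene100.pkl 39 median bearing 52.5 fit dir 57.4 pin [631.7   6.4] 65.5
scene101.pkl 38 median bearing 50.0 fit dir 57.1 pin [631.8   6.1] 65.2
```

```bash
cat > hr.py <<'E'
from r import *
def hr(f):
    o,d=pickle.load(open(f,'rb'));m=d['pixels'].max(2)<45;R=[]
    for v in range(202,236,3):
        xs=np.nonzero(m[v,190:300])[0]+190
        p=plane(d,o,(xs[0]+xs[-1])/2,v,99)[:2]-B;R.append(np.arctan2(p[1],p[0])%(2*np.pi)-np.radians(162))
    v=o['tool_pos'][:2]-B
    print(f,'handle r',np.median(R).round(4),np.std(R).round(4),'tcp',(np.arctan2(v[1],v[0])%(2*np.pi)-np.radians(162)).round(4),o['opening'],o['force'].round(1))
import sys
for f in sys.argv[1:]: hr(f)
E
python3 - <<'E'
from r import *
o,d=cam('wrist');pickle.dump((o,d),open('w10.pkl','wb'));save('w10.png',d['pixels'])
E
python3 hr.py w6.pkl w7.pkl w9.pkl w10.pkl
```

```text
w6.pkl handle r 0.4966 0.0011 tcp 0.557 42.38437010069149 [-2.3  2.8 -0. ]
w7.pkl handle r 0.6825 0.0017 tcp 0.7358 42.80330863259654 [-4.6  3.6  1.1]
w9.pkl handle r 0.4735 0.0015 tcp 0.5411 42.304819486108045 [-7.9  9.4  4.4]
w10.pkl handle r 0.5061 0.001 tcp 0.5733 43.15489645943659 [-9.3 11.1  5.1]
```

```bash

python3 - <<'E'
from r import *
F=[cam('scene')[1]['pixels'].astype(float) for _ in range(6)]+[pickle.load(open(f'scene10{i}.pkl','rb'))[1]['pixels'].astype(float) for i in (0,1)]
a=np.mean(F,0)[195:225,240:275]
F=[cam('top')[1]['pixels'].astype(float) for _ in range(5)]
b=np.mean(F,0)[165:195,237:272]
g=np.hstack([a,b]);g=np.clip(g*1.6,0,255).astype(np.uint8)
save('k10.png',cv2.resize(g,None,fx=11,fy=11,interpolation=cv2.INTER_CUBIC))
print(bot.get_obs()['clock'],bot.get_obs()['force'],bot.get_obs()['tool_pos'])
E
```

```text
19.65 [-8.91233728 10.97660213  5.73233458] [465.22862074 -73.24561371  84.12294364]
```

View pics/k10.png

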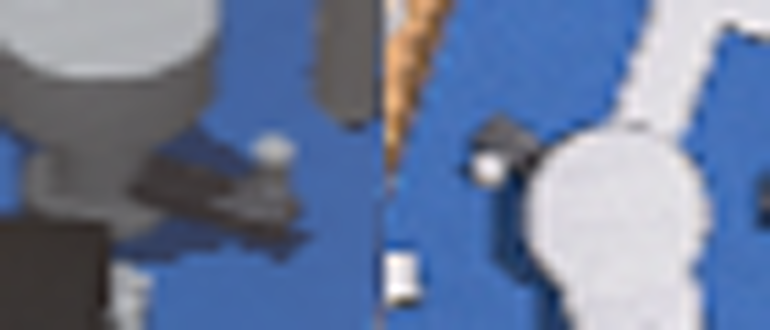

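Last view: in the scene half, the keeper runs (140,185)→(295,235) right in front of the pin (275,150 top); in the top half the arm's end is around (500,120)–(478,143) with the pin's top at (488,165), i.e. touching or almost so.

```bash

python3 - <<'E'
from r import *
o,d=pickle.load(open('top100.pkl','rb'))
q=lambda u,v:(237+(u-385)/11-.5+.05,165+v/11-.5+.05)
H=plane(d,o,*q(615,215),112)[:2]
for n,u,v,z in [('cr',502,118,63),('cl',476,143,63),('edge',540,150,63),('pin',488,163,72),('head',615,215,112)]:
    p=plane(d,o,*q(u,v),z)[:2]; w=p-B; print(n,p.round(1),np.linalg.norm(w).round(1),np.degrees(np.arctan2(w[1],w[0])).round(1))
o,d=pickle.load(open('scene100.pkl','rb'))
q=lambda u,v:(240+u/11-.45,195+v/11-.45)
for n,u,v,z in [('tipR',305,237,63),('tipL',297,205,63),('axis',200,190,63),('pin',275,148,72),('pinbase',275,195,63)]:
    p=plane(d,o,*q(u,v),z)[:2]; w=p-B; print(n,p.round(1),np.linalg.norm(w).round(1),np.degrees(np.arctan2(w[1],w[0])).round(1))
E
```

```text
cr [645.3   2.6] 48.6 48.9
cl [636.8  11. ] 50.8 62.5
edge [634.9 -10.3] 32.1 47.7
pin [629.6   6.9] 44.0 68.2
head [611.1 -34.7] 2.3 -163.0
tipR [657.1   9.7] 61.9 44.9
tipL [644.6  10.9] 54.7 55.1
axis [633.9 -11.9] 30.2 46.9
pin [631.9   7.9] 45.9 66.1
pinbase [639.6   6.4] 48.2 56.9
```

```bash

python3 -m creep '[[[0,-0.02,0,0.2,0.5],[0,-0.02,0,0.2,0.5]]]'|grep -E 'pos|force'
python3 -m creep '[[[0.01,-0.02,0,0.2,0.5],[0.01,-0.02,0,0.2,0.5]]]'|grep -E 'pos|force'
python3 - <<'E'
from r import *
for i in range(2):
  o,d=cam('wrist');pickle.dump((o,d),open(f'w11{i}.pkl','wb'))
E
python3 hr.py w110.pkl w111.pkl
```

```text
tool_pos: [465.4, -73.9, 84.1]
force: [-9.1, 11.9, 5.8]
tool_pos: [465.6, -74.7, 84.1]
force: [-9.6, 10.8, 5.8]
w110.pkl handle r 0.516 0.0011 tcp 0.5832 42.630241754573326 [-9.6 10.8  5.8]
w111.pkl handle r 0.5165 0.0014 tcp 0.5832 42.24945783265788 [-9.4 10.3  5. ]
```

```bash

python3 -m creep '[[[0,-0.02,0,0.2,0.5],[0,-0.03,0,0.4,0.5]]]'|grep -E 'pos|force'
python3 -m creep '[[[0,-0.02,0,0.2,0.5],[0,-0.03,0,0.4,0.5]]]'|grep -E 'pos|force'
python3 - <<'E'
from r import *
for i in range(2):
  o,d=cam('wrist');pickle.dump((o,d),open(f'w12{i}.pkl','wb'))
E
python3 hr.py w120.pkl w121.pkl
```

```text
tool_pos: [465.9, -75.7, 84.2]
force: [-8.2, 11.7, 5.2]
tool_pos: [466.1, -76.7, 84.2]
force: [-8.2, 10.9, 4.3]
w120.pkl handle r 0.53 0.0011 tcp 0.5968 42.678589095198475 [-8.2 10.9  4.3]
w121.pkl handle r 0.5308 0.001 tcp 0.5972 42.83433889248434 [-7.  11.6  3.9]
```

Still following freely; continue.

```bash

python3 -m creep '[[[0,-0.02,0,0.2,0.5],[0,-0.03,0,0.4,0.5]]]'|grep -E 'pos|force'
python3 -m creep '[[[0.01,-0.02,0,0.2,0.5],[0.01,-0.03,0,0.4,0.5]]]'|grep -E 'pos|force'
python3 - <<'E'
from r import *
for i in range(1):
  o,d=cam('wrist');pickle.dump((o,d),open(f'w13{i}.pkl','wb'))
E
python3 hr.py w130.pkl
```

```text
tool_pos: [466.4, -77.8, 84.2]
force: [-7.3, 12.1, 3.5]
tool_pos: [466.8, -78.9, 84.2]
force: [-6.9, 13.1, 3.5]
w130.pkl handle r 0.5448 0.0013 tcp 0.6115 42.343665447930626 [-6.9 13.1  3.5]
```

```bash

python3 -m creep '[[[0,-0.01,0,0,0.5],[0,-0.02,0,0,0.5]]]'|grep -E 'pos|force'
python3 - <<'E'
from r import *
for i in range(2):
  o,d=cam('wrist');pickle.dump((o,d),open(f'w14{i}.pkl','wb'))
E
python3 hr.py w140.pkl w141.pkl
```

```text
tool_pos: [466.9, -79.5, 84.2]
force: [-6.3, 13.2, 4.1]
w140.pkl handle r 0.5488 0.0014 tcp 0.6156 42.60512062901995 [-6.3 13.2  4.1]
w141.pkl handle r 0.5497 0.0012 tcp 0.616 42.896123617268316 [-7.1 11.8  3. ]
```

```bash

python3 - <<'E'
from r import *
for i in range(4):
  o,d=cam('scene');pickle.dump((o,d),open(f'scene14{i}.pkl','wb'))
a=pickle.load(open('scene8.pkl','rb'))[1]['pixels'].astype(int)
c=pickle.load(open('scene101.pkl','rb'))[1]['pixels'].astype(int)
b=np.mean([pickle.load(open(f'scene14{i}.pkl','rb'))[1]['pixels'].astype(int) for i in range(4)],0).astype(int)
s=np.s_[205:220,250:272]
for n,p in(('8',a),('10',c),('14',b)): print(n);print(p[s].sum(2)//3)
E
python3 k2.py scene140.pkl scene141.pkl scene142.pkl scene143.pkl
```

```text
8
[[ 60  60  59  58  57  56  54  55  65  70  69  69  69  69  69  69  69  70
   70  69  64  60]
 [ 60  59  58  58  57  56  54  48  59  69  70  69  69  69  69  70  70  70
   71  71  68  53]
 [ 58  58  58  57  56  51  45  44  45  59  70  69  70  80  94  90  74  70
   71  71  71  71]
 [ 57  56  55  51  46  44  43  44  44  44  44  59  75  98 109 110  93  70
   70  71  71  70]
 [ 58  56  53  43  37  40  42  44  45  44  44  43  55  71  88  89  78  68
   69  70  70  71]
 [ 57  56  50  41  37  35  36  37  39  41  43  44  42  49  58  58  64  70
   70  70  70  71]
 [ 57  51  41  37  37  37  37  37  36  36  36  45  51  48  53  58  64  70
   70  71  70  71]
 [ 57  46  32  34  36  38  38  36  37  38  37  48  57  56  56  56  63  68
   70  70  70  71]
 [ 59  57  49  38  36  33  35  37  38  50  58  58  58  56  57  56  52  63
   71  70  71  70]
 [ 65  66  65  62  52  39  35  33  34  33  40  47  59  61  58  59  47  56
   70  69  69  71]
 [ 57  64  61  57  48  44  44  42  40  39  35  35  34  38  46  43  51  65
   70  70  70  70]
 [ 48  55  51  47  45  45  45  43  45  44  45  43  39  38  37  36  41  44
 
[... 2683 characters left out ...]
  35  39  42  52  65
   69  69  69  70]
 [ 48  55  50  47  44  44  45  45  44  44  44  43  40  36  36  34  41  44
   59  70  70  70]
 [ 36  44  44  44  44  45  45  45  45  45  60  59  44  45  44  45  45  60
   70  71  71  71]
 [ 47  49  42  44  44  45  60  70  70  70  70  70  70  69  58  45  60  70
   71  71  71  71]
 [ 83  95  80  75  71  70  70  70  70  70  70  71  70  70  69  69  70  70
   70  70  70  71]]
scene140.pkl 41 median bearing 53.8 fit dir 59.8 pin [632.4   6.6] 64.8
scene141.pkl 41 median bearing 52.6 fit dir 61.6 pin [631.5   6.6] 65.8
scene142.pkl 43 median bearing 51.8 fit dir 60.0 pin [632.2   5.9] 64.7
scene143.pkl 38 median bearing 51.0 fit dir 58.9 pin [631.    6.3] 66.3
```

Between frames 8, 10 and 14 the keeper's pixels are unchanged while the handle advanced about 0.1 rad with the load slowly rising from 8 to about 13 N. So the arm is already on the pin and the drive is only winding up elastically. Stop here, ease off, and check.

```bash

python3 -m creep '[[[-0.01,0.03,0,0,0.5],[-0.01,0.06,0,0,0.5],[-0.02,0.09,0,0,0.5],[-0.03,0.12,0,0,0.5],[-0.03,0.15,0,0,0.5],[-0.04,0.18,0,0,0.5],[-0.05,0.21,0,0,0.5],[-0.05,0.24,0,0,0.5],[-0.05,0.24,0,0,0.5],[-0.05,0.24,0,0,0.5]]]'
python3 - <<'E'
from r import *
for i in range(2):
  o,d=cam('wrist');pickle.dump((o,d),open(f'w15{i}.pkl','wb'))
F=[]
for i in range(4):
  o,d=cam('scene');pickle.dump((o,d),open(f'scene15{i}.pkl','wb'));F.append(d['pixels'].astype(int))
b=np.mean([pickle.load(open(f'scene14{i}.pkl','rb'))[1]['pixels'].astype(int) for i in range(4)],0)
D=abs(np.mean(F,0)-b).max(2)[205:220,250:272];print('keeper diff',D.max(),D.mean())
a=np.array(pickle.load(open('scene7.pkl','rb'))[1]['pixels'].astype(int));D=abs(a-b).max(2)[205:220,250:272];print('ref diff 7',D.max(),D.mean())
a=np.array(pickle.load(open('scene8.pkl','rb'))[1]['pixels'].astype(int));D=abs(a-b).max(2)[205:220,250:272];print('ref diff 8',D.max(),D.mean())
E
python3 hr.py w141.pkl w150.pkl w151.pkl; python3 k2.py scene15*.pkl
```

```text
clock: 22.2
tool_pos: [465.9, -72.8, 84.3]
ee_rot: [[0.984, 0.179, -0.003], [0.179, -0.984, 0.002], [-0.003, -0.002, -1.0]]
force: [-4.6, 6.5, 1.3]
opening: 42.9
keeper diff 26.0 0.7318181818181818
ref diff 7 71.0 11.531818181818181
ref diff 8 26.0 1.4212121212121211
w141.pkl handle r 0.5497 0.0012 tcp 0.616 42.896123617268316 [-7.1 11.8  3. ]
w150.pkl handle r 0.5023 0.0024 tcp 0.5715 42.85899664484683 [-4.6  6.5  1.3]
w151.pkl handle r 0.5031 0.0019 tcp 0.5718 42.91078516909474 [-4.3  5.4 -0.1]
scene150.pkl 36 median bearing 54.4 fit dir 63.0 pin [628.5   6.6] 69.5
scene151.pkl 41 median bearing 50.7 fit dir 68.4 pin [631.8   6.8] 65.6
scene152.pkl 37 median bearing 50.1 fit dir 53.0 pin [629.7   6.5] 68.0
scene153.pkl 40 median bearing 52.8 fit dir 64.9 pin [630.8   6.7] 66.7
```

```bash

python3 -m creep '[[[-0.01,0.03,0,0,0.5],[-0.01,0.06,0,0,0.5],[-0.02,0.09,0,0,0.5],[-0.03,0.12,0,0,0.5],[-0.03,0.15,0,0,0.5],[-0.04,0.18,0,0,0.5],[-0.05,0.21,0,0,0.5],[-0.05,0.24,0,0,0.5],[-0.05,0.24,0,0,0.5],[-0.05,0.24,0,0,0.5]]]'
python3 - <<'E'
from r import *
o,d=cam('wrist');pickle.dump((o,d),open('w160.pkl','wb'))
E
python3 hr.py w160.pkl
```

```text
clock: 23.33
tool_pos: [465.5, -64.6, 84.5]
ee_rot: [[0.984, 0.177, -0.001], [0.177, -0.984, 0.0], [-0.001, -0.0, -1.0]]
force: [-5.0, 4.1, -0.4]
opening: 43.1
w160.pkl handle r 0.4485 0.0022 tcp 0.5182 43.14202398788663 [-5.   4.1 -0.4]
```

```bash

python3 -m creep '[[[-0.02,0.05,0,0,0.5],[-0.03,0.1,0,0,0.5],[-0.05,0.15,0,0,0.5],[-0.06,0.2,0,0,0.5],[-0.07,0.24,0,0,0.5],[-0.07,0.24,0,0,0.5],[-0.07,0.24,0,0,0.5]]]'|grep -E 'pos|force'
python3 - <<'E'
from r import *
o,d=cam('wrist');pickle.dump((o,d),open('w170.pkl','wb'))
o,d=cam('top');pickle.dump((o,d),open('top17.pkl','wb'))
E
python3 hr.py w170.pkl
```

```text
tool_pos: [464.5, -55.1, 85.0]
force: [0.6, 2.2, 0.7]
w170.pkl handle r 0.3876 0.0074 tcp 0.4551 42.43201074909819 [0.6 2.2 0.7]
```

```bash

python3 - <<'E'
from r import *
for f in('w6.pkl','w141.pkl','w160.pkl','w170.pkl'):
    o,d=pickle.load(open(f,'rb'));P=d['pixels'].astype(int);m=P.max(2)<45;print(f)
    for v in (190,205,220,235):
        xs=np.nonzero(m[v,150:340])[0]+150
        g=np.split(xs,np.nonzero(np.diff(xs)>2)[0]+1); print(v,[(int(a[0]),int(a[-1])) for a in g if len(a)>5],end=' ')
    # depth-based: grip pixels height>100 within 108..213 of bolt
    R=[]
    for v in range(150,236,2):
        for u in range(150,340,2):
            p=dep(d,o,u,v);w=p[:2]-B;r=np.linalg.norm(w)
            if 85<r<145 and 100<p[2]<116 : R.append(np.arctan2(w[1],w[0])%(2*np.pi)-np.radians(162))
    print('depth r',len(R),np.median(R))
    # head: depth z 106..118, 20<r<70
    R=[]
    for v in range(0,140,2):
        for u in range(100,400,2):
            p=dep(d,o,u,v);w=p[:2]-B;r=np.linalg.norm(w)
            if 40<r<66 and 106<p[2]<122: R.append(np.arctan2(w[1],w[0])%(2*np.pi)-np.radians(162))
    print('head r',len(R),np.median(R))
E
```

```text
w6.pkl
190 [(204, 227)] 205 [(205, 256)] 220 [(207, 257)] 235 [(209, 259)] depth r 1037 0.512521640967901
head r 1622 0.5287562996577346
w141.pkl
190 [(206, 241)] 205 [(205, 257)] 220 [(207, 257)] 235 [(209, 258)] depth r 1038 0.5633000537574968
head r 1623 0.5707742609407145
w160.pkl
190 [(214, 232)] 205 [(212, 261)] 220 [(212, 260)] 235 [(211, 260)] depth r 1025 0.4555894389934423
head r 1645 0.4558887975720154
w170.pkl
190 [(220, 236)] 205 [(217, 257)] 220 [(217, 263)] 235 [(211, 263)] depth r 1005 0.3935956718444964
head r 1641 0.38700142723231457
```

Handle is unwinding elastically with the finger (drive wind-up), load down to 2 N. Open the jaws to leave it free, let it settle, and check keeper and lever.

```bash

python3 -m creep '[[[0,0,0,0,0.6],[0,0,0,0,0.7],[0,0,0,0,0.8],[0,0,0,0,0.9],[0,0,0,0,1],[0,0,0,0,1],[0,0,0,0,1],[0,0,0,0,1],[0,0,0,0,1],[0,0,0,0,1]]]'
cat > fin.py <<'E'
from r import *
L=lambda p:np.mean([pickle.load(open(f'scene{p}{i}.pkl','rb'))[1]['pixels'].astype(int) for i in range(4)],0)
for i in range(4):
  o,d=cam('scene');pickle.dump((o,d),open(f'scene18{i}.pkl','wb'))
s=np.s_[205:220,250:272]
n=L('18')
for p in('14','15'): D=abs(n-L(p)).max(2)[s];print('keeper px diff',p,D.max(),D.mean())
print((n[s].sum(2)//3).astype(int)[2:13])
for k in range(2):
    o,d=cam('wrist');pickle.dump((o,d),open('w18.pkl','wb'))
    R=[];post=[]
    for v in range(0,190):
        for u in range(100,400):
            p=dep(d,o,u,v);w=p[:2]-B;r=np.linalg.norm(w);a=np.arctan2(w[1],w[0])%(2*np.pi)-np.radians(162)
            if 40<r<66 and 106<p[2]<122: R.append(a)
            if 50<r<95 and 126<p[2]<136: post.append(p[:2])
    r=np.median(R);h=np.array([np.cos(r+np.radians(162)),np.sin(r+np.radians(162))]);l=np.mean(post,0)-(B+50*h)
    print('head r',r,'post n',len(post),np.linalg.norm(l),'lever',np.arctan2(h[0]*l[1]-h[1]*l[0],h@l),o['force'],o['clock'])
E
python3 fin.py
```

```text
clock: 24.9
tool_pos: [463.4, -55.2, 84.5]
ee_rot: [[0.984, 0.176, 0.0], [0.176, -0.984, -0.0], [0.0, 0.0, -1.0]]
force: [-0.1, 0.3, 0.0]
opening: 85.3
keeper px diff 14 26.25 0.9386363636363636
keeper px diff 15 9.75 0.7143939393939394
[[ 59  58  58  57  57  51  45  45  44  59  69  69  70  80  94  90  75  70
   70  71  71  70]
 [ 57  56  55  51  46  44  44  45  45  45  45  59  74  98 110 110  94  70
   70  70  71  71]
 [ 58  57  53  44  37  37  39  43  44  44  44  45  56  71  88  89  77  70
   70  70  71  71]
 [ 58  56  49  40  36  36  36  41  42  41  40  42  43  49  57  58  64  70
   70  70  70  71]
 [ 57  51  42  39  38  37  37  37  37  37  37  38  45  55  59  57  65  70
   71  71  71  71]
 [ 57  46  33  35  37  39  38  37  37  37  37  48  56  56  66  66  62  68
   70  71  71  71]
 [ 61  59  49  38  35  33  33  35  37  53  60  58  57  58  57  57  52  62
   70  70  71  71]
 [ 65  66  66  63  53  39  35  35  34  34  37  46  57  60  58  59  47  56
   70  69  70  71]
 [ 56  64  62  56  49  44  45  41  39  39  38  37  35  35  40  42  52  65
   70  69  70  71]
 [ 49  56  51  47  45  45  45  45  44  45  45  44  38  36  36  35  41  45
   60  70  70  71]
 [ 36  44  44  45  45  45  45  45  45  45  60  59  45  45  41  42  45  60
   71  71  71  71]]
head r 0.35957134434411375 post n 876 25.460692667138137 lever 0.3459532528117051 [-0.23095457 -1.0436702  -0.25893831] 25.1
head r 0.3597929173111247 post n 873 25.47059936523818 lever 0.3457002628144912 [ 0.37361579 -0.0980247  -0.70368875] 25.15
```

```bash
python3 -c "
from bench import ticket
print(ticket.sign_off())"
```

```text
the job is handed in; nothing more can be done
None
```

I switched the ratchet to loosening and backed the bolt off with two strokes of the handle until the keeper arm came up against the stop pin. The job is handed in, with the clock at about 25 s of the 72 s allowed. The hand-in gave no verdict.

- **Lever:** I pushed it over with one finger at up to about 7 N. The last camera check put it at 0.346 rad, against its hard end at 0.35.
- **Handle:** I worked it with the jaws loosely round the grip. It never went past about ±0.69 rad, short of its hard ends.
- **Contact with the pin:** The keeper stopped moving in the scene camera while the push at the grip rose from about 8 N to about 14 N, below the 21 N limit. By my estimate that is around 20 N on the pin.
- **After easing off:** The handle sprang back elastically, about 0.19 rad in all. With the jaws open the force read about zero. The ratchet held at 0.360 rad in two readings, and the keeper's pixels showed no movement from where it met the pin.

**Checks that were weak or disagreed:**
- **Keeper angle:** Single camera readings scatter by 2 to 3°, so I judged contact from the unchanged pixels and the rising force, not from one clean measurement. The wind-up in the drive also made the force rise gradual, with no sharp step at contact.
- **First stroke:** About 0.6 rad of it was lost before the bolt turned, against the 0.4 rad stated. The drive wind-up probably accounts for the difference.
- **Loose things:** I planned the moves clear of them but did not re-measure their positions at the end.

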